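Throw the guarded drill power switch

ROBOT

A 6-joint arm with a two-finger parallel gripper is mounted at the origin on the work surface. World frame = base frame: x ahead of the robot, y to its left, z up, the work surface at z = 0. Lengths are in m, angles in rad, forces in N, time in s.
With the tool pointing down it reaches from about 0.35 to 0.725 m from the base axis. Payload 4.3 kg.
Tool frame: the origin (TCP) lies on the centre line of the jaws, within the pads' length; the fingertips stand 11 mm ahead of it and the grasp point (between the pads) lies 8 mm behind it; z points along the fingers, y is the line along which they close (so a half turn about z gives the same grasp; the last joint's range is limited). The gripper opens to 85 mm and grips with 20 to 120 N. Pads are 22 mm wide; open, the fingers measure 114 mm over their backs; the gripper's body (76 mm by 85 mm) begins 54 mm behind the grasp point. The pads swing forward as they close: fully open they stand 13 mm farther back than shut.
Start: joints at [1.1, 0.377, 0.081, 1.274, 0, 1.46], TCP at [0.203, 0.538, 0.242] pointing down, gripper open.
Joint ranges: [-2.72, 2.72], [-0.84, 1.66], [-1.02, 1.22], [-1.77, 2.12], [-1.37, 1.28], [-3.14, 3.14]. Speed limits (rad/s): [2.57, 2.57, 3.14, 3.14, 3.14, 3.14].

INTERFACE

Orientations are given as a unit quaternion [x, y, z, w].
In Python, from bench import reach, movel, move_j, gripper_open, grasp, wait, solve_ik, capture, camera_model, PlanningError, hand_in, current_clock, current_q, current_joint_vel, current_effort, current_position, current_tool_rot, current_wrist_force, current_ft_torque, current_grip_width, current_grasp_force gives the robot as it stands. Calls block until the motion is done:
- reach(position, orientation): joint-space move of the TCP to a pose.
- movel(position, rotation=None, velocity=0.15, contact_N=None): straight line of the TCP; rotation=None keeps the orientation; velocity is the mean speed in m/s. With contact_N (N) it stops when the force on the tool has changed by that much, and returns True; else False.
- move_j(angles): joint-space move.
- gripper_open() and grasp(squeeze=None): open the fingers fully, or close them until they stop; squeeze is the grip in N (None keeps the last).
- wait(seconds).
- solve_ik(position, orientation): joint angles nearest the present ones, or None.
- capture(name): name is "side" or "top"; returns the picture (420x560x3 uint8, blue, green, red); there is no depth.
- camera_model(name): a dict with "fx", "fy", "cx", "cy" (pixels), "distortion" ([k1, k2, p1, p2, k3] as OpenCV has them; the pictures are not rectified), "position" and "attitude" of the camera in the world. Camera axes: x right, y down, z forward; pixel columns grow to the right and rows downward; lengths in m; the calibration is good to about 2 mm. A picture is of the moment at which its call begins. camera_model takes no time and is no camera call.
A pose or a line that the arm cannot do raises PlanningError and nothing moves.
- hand_in(): hands the job in; it is judged then, once.
Readings, each from a call of its own:
- current_clock(): time.
- current_q(): joint angles.
- current_joint_vel(): joint speeds.
- current_effort(): joint torques, N m.
- current_position(): TCP position.
- current_tool_rot(): TCP orientation.
- current_wrist_force(): force on the tool from outside, world axes, zero at the start.
- current_ft_torque(): the same for the moment, N m.
- current_grip_width(): finger opening in m.
- current_grasp_force(): force on a finger pad.
Only numpy, scipy, OpenCV 4.12 (cv2) and the standard library are available. Lean on these libraries where they do the work, as an engineer would, in place of code of your own. Each camera call takes 0.05 s, during which the arm holds its last target. There are 200 camera calls.

TASK

Switch on the workshop power box with the red guard: with shut fingers swing its red guard up and all the way back so that it rests open, push the toggle beneath it fully over, away from the guard's front lip, then tip the guard forward past its balance so that it drops fully shut over the switched toggle. Only push, gently; nothing is to be picked up. Leave the yellow-guarded box as it is and do not disturb the loose things around and on the boxes.

Things in the scene. Friction and masses are not known exactly. Their poses are not given: they have to be found in the camera images.
- red_box: grey power box, 200 x 120 x 50 mm (x, y, z), fixed to the bench; origin at the centre of its underside, z up; +x runs from its front (the guard's lip end, red stripe, to the robot's right) to the hinge end (left), within 30 degrees of world y. Flat deck 50 mm above the origin. Guard hinge axis along its y at x = 20, z = 64 mm; hinge ears at y = +-30 mm, 22 mm above the deck. Toggle pivot at x = -18, z = 56 mm in a collar 26 mm wide, 8 mm high
- red_guard (a joint): angle of the red guard, rad: 0 = shut over the toggle, 1.75 = end stop, leaning back open. The hinge is nearly free (60 g guard): released below about 1.0 rad it falls shut, above that it falls back open and stays
- red_switch (a joint): angle of the red box's toggle, rad: 0 = off, leaning 20 degrees to the front (towards the lip end); 0.7 = fully on, leaning 20 degrees to the hinge end. It turns about the box's y axis, is held by friction (about 1 N at the tip) and stays where it is left; the starting angle is 0 to 0.1
- red_guard_lip (a point): middle of the front edge of the lip, underside; moves with the guard. Shut, it is 80 mm in front of and 34 mm above the hinge axis (48 mm above the deck). The lip is the last 18 mm of the guard's top plate, 50 mm wide, 3 mm thick, free of the cheeks, so a tilted fingertip gets under it from the front. Shut, its z axis is up and x runs to the hinge
- red_guard_hinge (a point): middle of the guard's hinge axis; frame turns with the guard. The guard is a red channel of 3 mm plastic, open in front, below and behind. Shut: top plate 84 x 50 mm, its underside 34 mm above this axis, from 80 mm in front of it to 4 mm behind; cheeks under the long edges, 46 mm tall (12 mm below to 34 mm above this axis), 44 mm apart inside, from 62 mm in front to 4 mm behind
- red_switch_tip (a point): centre of the 12 mm ball at the end of the metal toggle, 30 mm from its pivot; moves with the toggle (fits under the shut guard in both positions)
- yellow_box: the second power box, the same as the red one, with a yellow guard and yellow front stripe; to be left alone
- yellow_guard (a joint): hinge angle of the yellow guard, 0 = shut, built as the red one
- yellow_switch (a joint): angle of the yellow box's toggle, 0 = off, built as the red one
- red_socket: steel socket, a 22 mm diameter 26 mm tall cylinder standing loose on the rear deck (beyond the guard's hinge) of the red-guard box; origin at the centre of its underside
- yellow_socket: the same steel socket, standing loose on the rear deck of the yellow-guard box
- jar: closed amber glass jar, 68 mm diameter, 85 mm tall, standing beyond the boxes; origin at the centre of its underside
- tube: blue bottle, 48 mm diameter, 120 mm tall, standing left of the boxes
- tin: open yellow tin, 90 mm diameter, 70 mm tall, standing right of the boxes
- screwdriver: screwdriver lying on the bench on the robot's side of the boxes
- wrench: wrench lying on the bench to the left

How it is judged:
By the outcome, as a careful person would: the job done as asked, in the order asked, and still so for the second after the job is handed in, with the robot touching nothing.
It also fails if it takes over 53 s, if anything falls off the work surface, if the arm or the gripper's body presses on something with over 40 N, if the wrist force passes 120 N, or if a joint passes its speed limit or range.

## Working session

There is one attempt and no reset: what is moved stays moved. The work goes in short steps, each a Python script; the robot and the scene stay as the last script left them, time stands still between calls to the robot, and variables do not carry over. Pictures are saved under pics/ and viewed, at most 10 in all, crops included, and the job is handed in when it is done.

```bash
mkdir -p pics; python3 - <<'E'
from bench import *
import cv2
for n in("side","top"):
    cv2.imwrite(f"pics/{n}0.png",cv2.resize(capture(n),None,fx=1.42,fy=1.42,interpolation=cv2.INTER_CUBIC)); print(camera_model(n))
print(current_clock(),current_tool_rot())
E
```

```text
{'fx': 541.0657865345864, 'fy': 541.0657865345864, 'cx': 278.65330448950283, 'cy': 210.6876903357295, 'distortion': array([-0.05216955,  0.        ,  0.        ,  0.        ,  0.        ]), 'position': array([-0.42523884, -0.57830002,  0.94007879]), 'attitude': array([ 0.77022295, -0.45287395,  0.22476907, -0.38876813])}
{'fx': 417.26538386709154, 'fy': 417.26538386709154, 'cx': 277.1158752932089, 'cy': 208.79630567885718, 'distortion': array([-0.11262037,  0.        ,  0.        ,  0.        ,  0.        ]), 'position': array([0.45245632, 0.01004117, 1.287522  ]), 'attitude': array([-0.70519052,  0.70735583, -0.03356066,  0.03503916])}
0.1 [ 1.79419416e-01  9.83772223e-01 -9.03233178e-04 -2.66551688e-04]
```

View pics/side0.png

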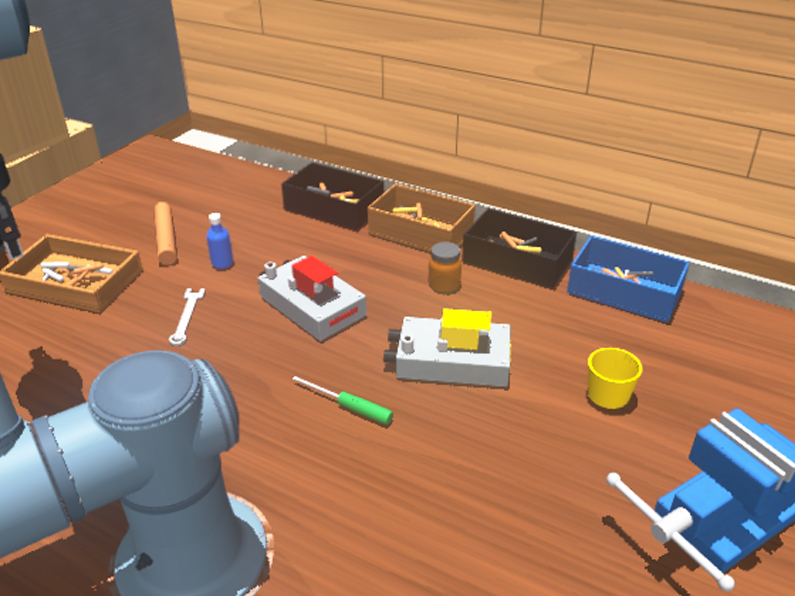

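View pics/top0.png

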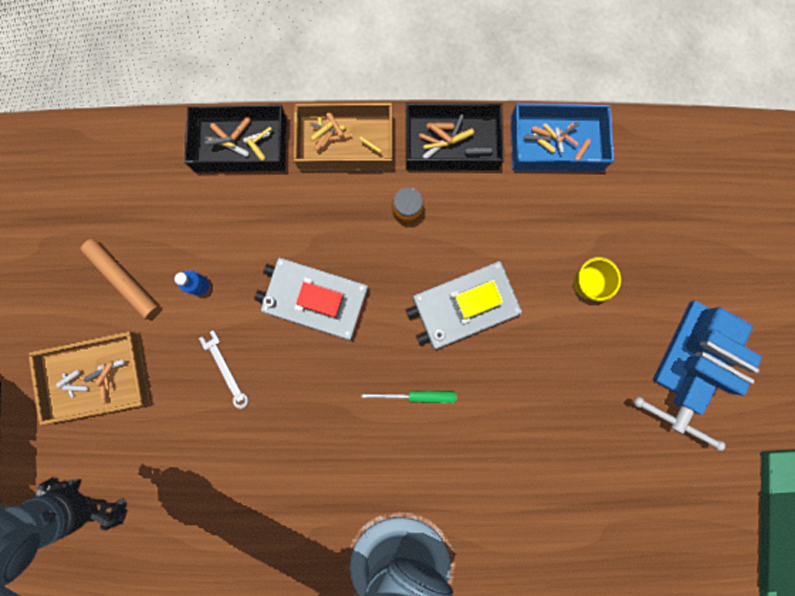

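The red box is at about (314,299) in the enlarged top view, with its lip to the right and slightly down. The socket is at (270,301), at the near rear corner. The yellow box is at about (467,305). I'll crop closer to get the corners.

```bash
python3 - <<'E'
import cv2,numpy as np
from bench import *
t=capture("top")[170:250,172:272]; s=capture("side")[170:245,175:265]
cv2.imwrite("pics/c1.png",np.hstack([cv2.resize(t,(500,400),interpolation=cv2.INTER_CUBIC)]))
cv2.imwrite("pics/c2.png",cv2.resize(s,(720,600),interpolation=cv2.INTER_CUBIC))
E
```

```text
(no output)
```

View pics/c1.png

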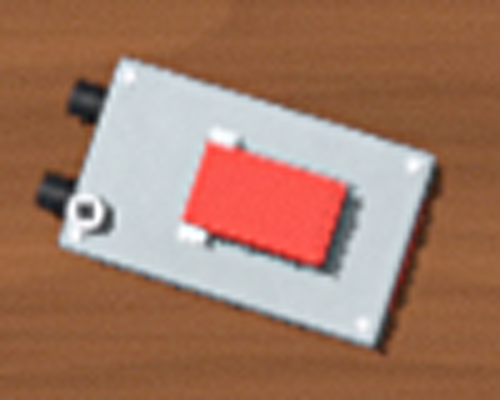

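View pics/c2.png

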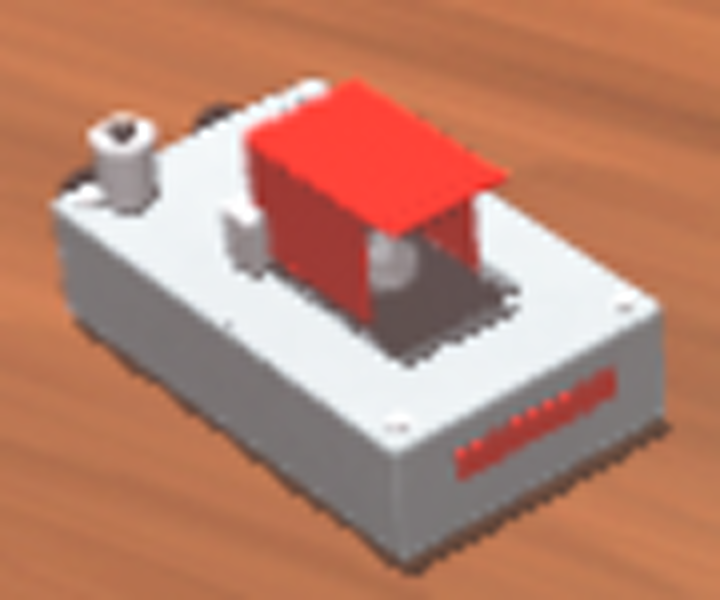

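The crops show the deck corners (top: 122,57 / 436,155 / 380,348 / 60,243), the corners of the shut guard's top plate in both views, the socket at the near rear corner and the toggle ball under the guard. Next I fit the box pose and check that the planned poses are reachable.

```bash
cat >h.py <<'E'
import numpy as np, cv2, json, os
from scipy.spatial.transform import Rotation as R
from scipy.optimize import least_squares
from bench import *
def proj(n,P):
    m=camera_model(n); Rc=R.from_quat(m["attitude"]).as_matrix()
    K=np.array([[m["fx"],0,m["cx"]],[0,m["fy"],m["cy"]],[0,0,1]])
    Pc=(np.asarray(P,float)-m["position"])@Rc
    return cv2.projectPoints(Pc.reshape(-1,1,3),np.zeros(3),np.zeros(3),K,np.array(m["distortion"]))[0].reshape(-1,2)
def b2w(p,pose):  # box frame (mm) -> world (m)
    p=np.atleast_2d(p)/1000.; c,s=np.cos(pose[2]),np.sin(pose[2])
    return np.c_[pose[0]+c*p[:,0]-s*p[:,1], pose[1]+s*p[:,0]+c*p[:,1], p[:,2]]
POSE=json.load(open("pose.json")) if os.path.exists("pose.json") else None
def rot(tilt,flip=0,swap=0):
    """tool z points down, leaning tilt deg to box +x; tool y along box y (swap: in plane)"""
    t=np.radians(tilt); z=np.array([np.sin(t),0,-np.cos(t)]); y=np.array([0,1.,0])
    if swap: y=np.cross(z,y)
    if flip: y=-y
    M=np.c_[np.cross(y,z),y,z]
    return R.from_euler("z",POSE[2])*R.from_matrix(M)
def tcp(corner,tilt,side=1,half=11,y=0):
    """TCP (world) so that the fingertip corner on box +x (side=1) / -x (-1) face is at corner (x,z) mm"""
    t=np.radians(tilt); d=np.array([np.sin(t),-np.cos(t)]); n=np.array([np.cos(t),np.sin(t)])
    q=np.array(corner)-11*d-side*half*n
    return b2w([q[0],y,q[1]],POSE)[0]
E
python3 - <<'E'
import h; from h import *
G=[[24,-25,101],[-60,-25,101],[-60,25,101],[24,25,101]]
D=[[100,-60,50],[-100,-60,50],[-100,60,50],[100,60,50]]
T=np.array([[208,140],[348,183],[325,266],[184,224],[122,57],[436,155],[380,348],[60,243]]); T=(T+.5)/5-.5+[172,170]
S=np.array([[355,78],[508,176],[397,236],[248,133],[662,305],[393,450],[52,205]]); S=(S+.5)/8-.5+[175,170]
sp=G+[D[1],D[2],D[3]]
f=lambda p:np.r_[(proj("top",b2w(G+D,p))-T).ravel(),(proj("side",b2w(sp,p))-S).ravel()]
r=least_squares(f,[.5,.1,1.5],loss="soft_l1"); print(r.x,np.degrees(r.x[2]),np.round(f(r.x),1))
json.dump(list(r.x),open("pose.json","w")); h.POSE=list(r.x)
def sock(p): return b2w([p[0],p[1],76],r.x)
print(least_squares(lambda p:(proj("top",sock(p))-((np.array([86,212])+.5)/5-.5+[172,170])).ravel(),[80,40]).x)
for sw in(0,1):
  for fl in(0,1):
    for ti in(50,40,30,15,0):
      o=rot(ti,fl,sw).as_quat()
      print(sw,fl,ti,[(lambda q:None if q is None else np.round(q,2).tolist())(solve_ik(tcp(c,ti),o)) for c in((-80,96),(-52,98),(60,135))])
E
```

```text
[0.57121449 0.17988534 1.26342476] 72.38890663585534 [ 0.3 -0.5 -0.  -0.4 -0.8 -0.4 -0.4 -0.8 -0.1 -0.2  0.2 -0.1 -0.9 -0.4
 -0.3  0.4  0.3  0.7  0.2  0.8 -0.3  0.6 -0.6  0.7  0.8  0.8  0.5  1.1
 -0.3  0.4]
[84.29784136 36.63738703]
0 0 50 [[-0.4, 0.47, -0.51, 0.7, 0.87, -1.71], [-0.34, 0.46, -0.52, 0.63, 0.87, -1.62], [-0.12, 0.39, -0.52, 0.43, 0.85, -1.28]]
0 0 40 [[-0.32, 0.4, -0.49, 0.69, 0.7, -1.59], [-0.26, 0.39, -0.5, 0.64, 0.7, -1.52], [-0.05, 0.36, -0.44, 0.56, 0.67, -1.24]]
0 0 30 [[-0.23, 0.36, -0.46, 0.72, 0.52, -1.49], [-0.18, 0.36, -0.45, 0.69, 0.52, -1.42], [0.03, 0.36, -0.34, 0.68, 0.49, -1.19]]
0 0 15 [[-0.09, 0.35, -0.37, 0.8, 0.26, -1.35], [-0.04, 0.36, -0.34, 0.8, 0.25, -1.29], [0.15, 0.41, -0.16, 0.88, 0.23, -1.1]]
0 0 0 [[0.05, 0.41, -0.24, 0.93, 0.0, -1.21], [0.1, 0.43, -0.19, 0.95, 0.0, -1.16], [0.27, 0.53, 0.06, 1.11, 0.0, -1.0]]
0 1 50 [[-0.4, 0.47, -0.51, 0.7, 0.87, 1.43], [-0.34, 0.46, -0.52, 0.63, 0.87, 1.52], [-0.12, 0.39, -0.52, 0.43, 0.85, 1.86]]
0 1 40 [[-0.32, 0.4, -0.49, 0.69, 0.7, 1.55], [-0.26, 0.39, -0.5, 0.64, 0.7, 1.63], [-0.05, 0.36, -0.44, 0.
[... 942 characters left out ...]
 0.43, -0.19, 0.95, 0.0, 0.41], [0.27, 0.53, 0.06, 1.11, 0.0, 0.58]]
1 1 50 [[-0.4, 0.47, -0.51, 0.7, 0.87, 3.0], [-0.34, 0.46, -0.52, 0.63, 0.87, 3.09], [-0.12, 0.39, -0.52, 0.43, 0.85, -2.85]]
1 1 40 [[-0.32, 0.4, -0.49, 0.69, 0.7, 3.12], [-0.26, 0.39, -0.5, 0.64, 0.7, -3.09], [-0.05, 0.36, -0.44, 0.56, 0.67, -2.81]]
1 1 30 [[-0.23, 0.36, -0.46, 0.72, 0.52, -3.06], [-0.18, 0.36, -0.45, 0.69, 0.52, -2.99], [0.03, 0.36, -0.34, 0.68, 0.49, -2.76]]
1 1 15 [[-0.09, 0.35, -0.37, 0.8, 0.26, -2.92], [-0.04, 0.36, -0.34, 0.8, 0.25, -2.86], [0.15, 0.41, -0.16, 0.88, 0.23, -2.67]]
1 1 0 [[0.05, 0.41, -0.24, 0.93, 0.0, -2.78], [0.1, 0.43, -0.19, 0.95, 0.0, -2.73], [0.27, 0.53, 0.06, 1.11, 0.0, -2.57]]
```

```bash
python3 - <<'E'
from h import *
ti=45; Q=rot(ti,1); o=Q.as_quat()
grasp(20)
reach(tcp((-110,210),ti),o)
movel(tcp((-85,92),ti),velocity=.15)
print("in",movel(tcp((-54,87),ti),velocity=.06,contact_N=6),current_clock())
cv2.imwrite("pics/u1.png",cv2.resize(capture("side")[130:250,150:310],(800,600),interpolation=cv2.INTER_CUBIC))
print(current_position(),current_wrist_force())
E
```

```text
in False 4.6917
[0.55018572 0.11351074 0.08705547] [-0.02955528 -0.4765983   0.0413145 ]
```

View pics/u1.png

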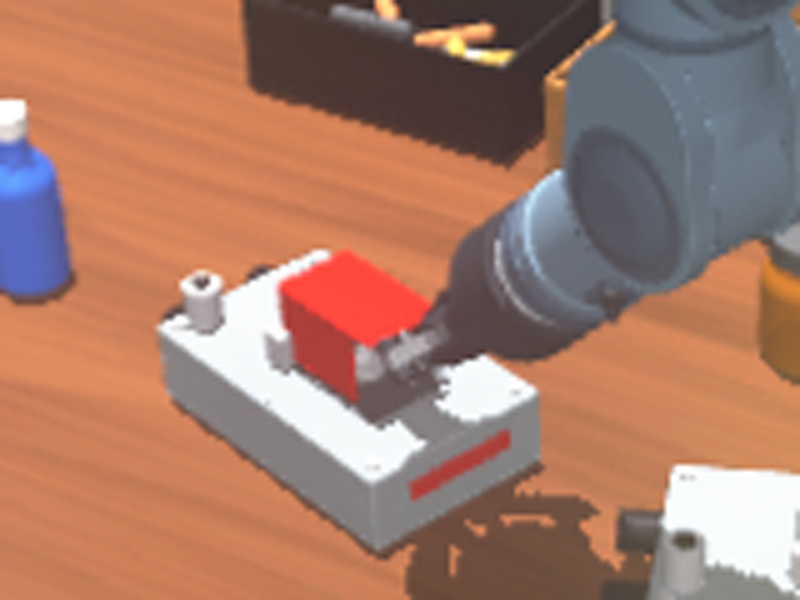

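The fingertip, at about (410,350), is tucked under the lip just in front of the ball. The guard is still shut, so I'll swing it open along the arc now.

```bash
python3 - <<'E'
from h import *
ti=45
for phi in (.1,.3,.5,.7,.9,1.1,1.3,1.5,1.6,1.68):
    n=np.array([np.sin(phi),np.cos(phi)]); t=np.array([-np.cos(phi),np.sin(phi)])
    c=np.array([20,64])+34*n+72*t
    hit=movel(tcp(c,ti),velocity=.06,contact_N=8)
    print(phi,hit,np.round(current_wrist_force(),1))
    if hit: break
print(current_clock())
cv2.imwrite("pics/u2.png",cv2.resize(capture("side")[110:250,150:310],(685,600),interpolation=cv2.INTER_CUBIC))
E
```

```text
0.1 False [ 0.1 -1.  -0.1]
0.3 False [ 0.  -0.6 -0. ]
0.5 False [-0.2  0.3 -0.6]
0.7 False [-0.4  0.1 -1.1]
0.9 False [-0.3 -0.1  0.3]
1.1 False [ 0.1 -0.4 -1.2]
1.3 False [-0.6  0.1  0.6]
1.5 False [ 0.1 -0.1 -0.3]
1.6 False [ 0.8 -0.1 -0.4]
1.68 False [-0.5 -0.3  0.1]
8.6667
```

View pics/u2.png

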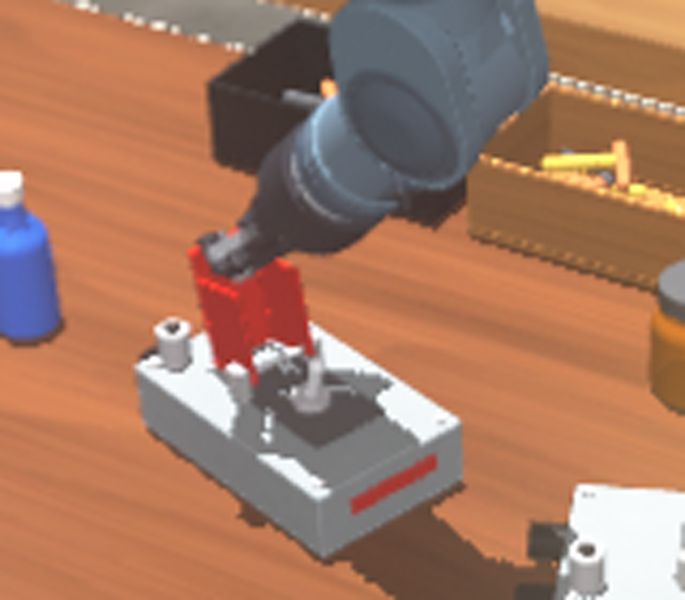

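The guard is fully open and resting back, with the finger at its lip (230,255). The toggle (310,400 to 318,345) is still off. Next is the toggle.

```bash
python3 - <<'E'
from h import *
movel(tcp((-20,170),45),velocity=.15)
movel(tcp((-65,150),45),velocity=.15)
ti=20; o=rot(ti,1).as_quat()
movel(tcp((-75,140),ti),o,velocity=.1)
movel(tcp((-60,81),ti),velocity=.12)
print(movel(tcp((-30,81),ti),velocity=.06,contact_N=6))
hit=movel(tcp((-6,81),ti),velocity=.025,contact_N=6)
M=R.from_euler("z",-POSE[2])
print(hit,(M.apply(current_position()-b2w([0,0,0],POSE)[0])*1000).round(1),M.apply(current_position()-tcp((-13.7,81),ti))*1000,M.apply(current_wrist_force()))
movel(tcp((-40,90),ti),velocity=.1); movel(tcp((-85,170),ti),velocity=.15)
print(current_clock())
cv2.imwrite("pics/u3.png",cv2.resize(capture("side")[150:250,170:290],(720,600),interpolation=cv2.INTER_CUBIC))
E
```

```text
False
True [-25.2  -0.   86.8] [ 2.6290613  -0.00758043 -0.77863573] [-2.50134081 -0.12848621  1.36101818]
13.8167
```

View pics/u3.png

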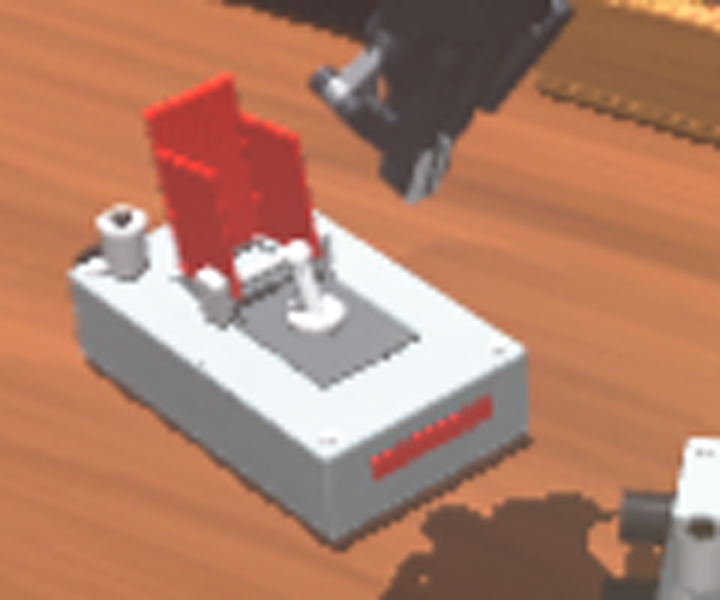

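The toggle ball at (293,253) now leans towards the hinge and the guard is still open. The gripper tips look spread in this view, so I'll check the finger width and compare the ball's pixel position with the prediction.

```bash
python3 - <<'E'
from h import *
print(current_grip_width(),current_grasp_force())
for a in (0,.5,.6,.7):
    b=a-np.radians(20); p=b2w([[-18+30*np.sin(b),0,56+30*np.cos(b)],[-18,0,58]],POSE)
    print(a,((proj("side",p)-[170,150]+.5)*6-.5).round(0).tolist())
E
```

```text
-0.00027219308559051054 0.0
0 [[328.0, 280.0], [318.0, 316.0]]
0.5 [[307.0, 264.0], [318.0, 316.0]]
0.6 [[304.0, 262.0], [318.0, 316.0]]
0.7 [[300.0, 261.0], [318.0, 316.0]]
```

The finger width reads 0, so they are shut, and the ball sits at the predicted fully-on position. Now I'll tip the guard shut from behind.

```bash
python3 - <<'E'
from h import *
ti=0; o=rot(0,1).as_quat(); k=dict(side=-1)
movel(tcp((-60,240),20),velocity=.15)
movel(tcp((20,240),ti,-1),o,velocity=.15)
movel(tcp((105,230),ti,-1),velocity=.15)
movel(tcp((100,118),ti,-1),velocity=.12)
print(movel(tcp((72,118),ti,-1),velocity=.06,contact_N=6))
for x in (50,30,20,14):
    print(x,movel(tcp((x,118),ti,-1),velocity=.05,contact_N=8),current_wrist_force().round(1))
wait(.5)
movel(tcp((40,200),ti,-1),velocity=.15)
movel(tcp((110,260),ti,-1),velocity=.2)
print(current_clock())
a=cv2.resize(capture("side")[140:250,165:285],(436,400),interpolation=cv2.INTER_CUBIC)
b=cv2.resize(capture("top")[160:260,172:262],(360,400),interpolation=cv2.INTER_CUBIC)
cv2.imwrite("pics/u4.png",np.hstack([a,b]))
E
```

```text
False
50 False [-0.1  0.8  0.6]
30 False [-0.2 -0.2  0.2]
20 False [-0.9 -0.9 -0.5]
14 False [ 0.  -0.7  0.3]
21.3667
```

View pics/u4.png

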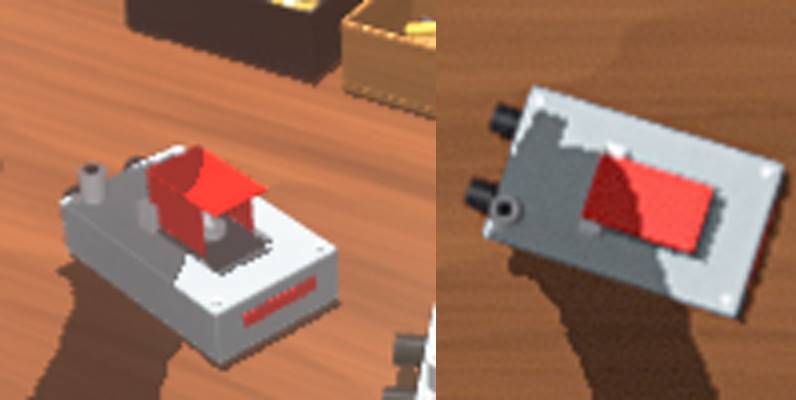

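The guard is shut: its lip corners are back within 1 px of the original picture. The blob under it may be the ball or just the collar, so I'll clear the arm's shadow and take one closer look.

```bash
python3 - <<'E'
from h import *
move_j([1.1,.377,.081,1.274,0,1.46])
a=cv2.resize(capture("side")[170:245,175:265],(720,600),interpolation=cv2.INTER_CUBIC)
cv2.imwrite("pics/u5.png",a)
for s in (0,.7):
    b=s-np.radians(20); print(s,((proj("side",b2w([[-18+30*np.sin(b),0,56+30*np.cos(b)],[-18,0,58]],POSE))-[175,170]+.5)*8-.5).round().tolist())
print(current_clock())
E
```

```text
0 [[397.0, 213.0], [384.0, 262.0]]
0.7 [[360.0, 188.0], [384.0, 262.0]]
23.2417
```

View pics/u5.png

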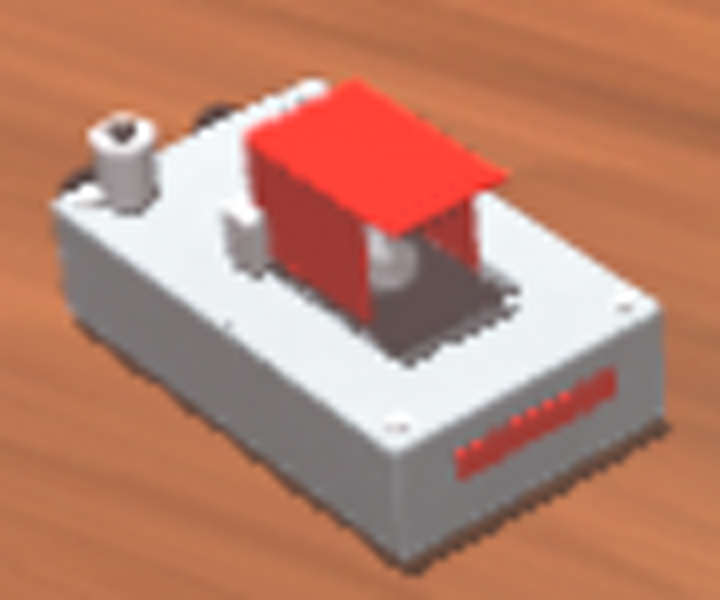

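The blob at (390,262) is the collar. The ball and shaft are hidden under the shut guard, and the guard and socket are where they started.

```bash
python3 -c "
from bench import *
print(hand_in())"
```

```text
the job is handed in; nothing more can be done
None
```

The job is handed in at about 23 s: I swung the red guard fully open, pushed the toggle over to fully on, and tipped the guard so it dropped shut; only the red guard and toggle were pushed. The toggle's on position was checked before the guard closed, since the shut guard hides it.

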